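# Seat the reference stud and hold the plunger gauge on it

### The job

First press the brass stud with the red dot fully home into the sloping marble panel. Then lift the plunger gauge out of its blue stand and hold its tip on the red dot, square to the panel's face, pressing only gently so that the spring plunger goes in about halfway. Finish while still holding the gauge there in the gripper, and leave the other things on the table where they are.

Things in the scene. Friction and masses are not known exactly. Their poses are not given: they have to be found in the camera images.
- panel: White marble relief slab, 170 x 150 x 24 mm, fixed on a wooden easel. Origin: centre of the easel's base on the table, z up. The face slopes 20 degrees, low on the panel's -x side, high at +x (top edge about 100 mm up). Carved grapes and leaves stand up to 11 mm out of its upper half, the nearest 54 mm from the stud's axis. Two tiny plain studs at the lower corners are not used.
- stud_top (a point): Centre of the flat top of the brass stud's head, marked with a red dot 9 mm across; moves with the stud. z is the stud's axis, the outward normal of the panel's face (20 degrees off vertical, leaning to the panel's -x); x runs up the slope, y is level. Head 22 mm across, 5 mm thick, on a 10 mm shank. About 65 mm above the table when home.
- stud (a joint): How far the stud is pushed in, m: 0 = 10 mm proud, 0.010 = fully home (head's underside on the face). Starts at 0 to 0.003. Moves along its axis, held by about 6 N of friction with no spring; stays where it is left, and stops hard at 0.010.
- stand: Blue block, 80 x 80 x 50 mm high, fixed to the table, origin at the centre of its underside, z up. A hole 24 mm wide and 45 mm deep in its top holds the gauge upright.
- gauge: Plunger gauge, 0.2 to 0.3 kg, upright in the stand. Origin: centre of the underside of its flange (40 mm across, 5 thick), resting on the stand; z up the axis, away from the tip. Black rubber grip, 24 mm square (sides along x and y), 5 to 50 mm above the origin; yellow dial head, 24 mm across, to 58 mm. Below: steel nose, 18 mm across, 24 long, then the round-ended plunger, 8 mm across.
- gauge_tip (a point): Tip of the gauge's spring plunger: on the gauge's axis, 36 mm below the gauge's origin while the plunger is out.
- plunger (a joint): How far the gauge's plunger is pushed in, m: 0 = out, 0.010 = all the way in. Spring: about 0.9 N at the start of its travel, 3.9 N at 0.005, 6.9 N at 0.010.
- mallet: Hammer lying near the back of the table, head to the left, leave alone. Origin under its middle.
- brush: Brush lying across near the robot, leave alone. Origin under its middle.
- spatula: Spatula lying on the left, leave alone. Origin under its middle.
- jar: Jar with blue cap, 60 mm across, 75 mm high, at the right back, leave alone. Origin: centre of its underside.
- sander: Cork sanding block, 90 x 50 x 30 mm, on the right, leave alone. Origin: centre of its underside.
- rosette: Round plaster rosette, 72 mm across, 28 mm high, at the left back, leave alone. Origin: centre of its underside.
Mind the look-alikes: they are no part of the job. What is shaped like the gauge but green is not meant.

How it is judged:
On the way, in this order (a step that is already met when the one before it is completed fails the run):
1. the stud is pressed fully home while the gauge still stands in its stand (value of joint stud above 0.0085 m and z of gauge in the frame of stand below 0.06 m and horizontal distance between gauge and stand below 0.01 m), for 0.2 s.
2. the gauge is lifted clear out of its stand in the gripper (height (world z) of gauge above 0.092 m and contact force between gauge and stand below 0.1 N and contact force between the fingers and gauge above 1 N), for 0.2 s.
At the end, for the whole second after the job is handed in: Stud within 1.5 mm of home; gauge held still by the fingers alone, tip within 6 mm of the red dot's centre, axis within 8 degrees of the stud's, plunger in 2 to 8 mm, 1 to 9 N on the panel; the stand no longer touches the gauge and the fingers do not touch the panel (value of joint stud above 0.0085 m and distance between gauge_tip and stud_top below 0.006 m and angle between the z axis of gauge and the z axis of stud_top, either way round below 0.14 rad and z of gauge in the frame of stud_top above 0.02 m and value of joint plunger between 0.002 and 0.008 m and contact force between gauge and panel between 1 and 9 N and contact force between the fingers and gauge above 1 N and contact force between gauge and stand below 0.1 N and contact force between the fingers and panel below 0.1 N and linear speed of gauge below 0.02 m/s); the arm keeps its last pose, push and grip.
It fails at once if the gauge is rammed against the panel (over 25 N) (contact force between gauge and panel above 25 N).
It fails at once if a bystander (hammer, brush, spatula, jar, sanding block or rosette) is moved over 25 mm (distance of any of mallet, brush, spatula, jar, sander, rosette from where it was at the start of the episode above 0.025 m).
It also fails if it takes over 51 s, if anything falls off the work surface, if the arm or the gripper's body presses on something with over 40 N, if the wrist force passes 120 N, or if a joint passes its speed limit or range.

### The arm

A 6-joint arm with a two-finger parallel gripper is mounted at the origin on the work surface. World frame = base frame: x ahead of the robot, y to its left, z up, the work surface at z = 0. Lengths are in m, angles in rad, forces in N, time in s.
With the tool pointing down it reaches from about 0.35 to 0.775 m from the base axis. Payload 5.5 kg.
Tool frame: the origin (TCP) lies between the finger pads; the fingertips stand 19 mm ahead of it and the grasp point (between the pads) is the TCP; z points along the fingers, x is the direction in which the jaws open and shut, and the axes are right-handed (so a half turn about z gives the same grasp; the last joint's range is limited). The gripper opens to 85 mm and grips with 20 to 120 N. Pads are 22 mm wide; open, the fingers measure 114 mm over their backs; the gripper's body (76 mm by 85 mm) begins 54 mm behind the grasp point. The pads swing forward as they close: fully open they stand 13 mm farther back than shut.
Start: joints at [1.041, 0.313, 0.046, 1.304, 0, 1.431], TCP at [0.219, 0.532, 0.25] pointing down, gripper open.
Joint ranges: [-2.76, 2.76], [-0.86, 1.69], [-1.03, 1.26], [-2.2, 2.34], [-1.47, 1.5], [-3.14, 3.14]. Speed limits (rad/s): [2.57, 2.57, 3.14, 3.14, 3.14, 3.14].

### API

Orientations are given as a unit quaternion [w, x, y, z].
In Python, from workcell import env gives the robot as it stands. The module is installed in compiled form; this text tells all that it offers.
- The arm moves only by the tool carry_out, never from a script. Its argument "steps" is a list of rows, each a list of 7 numbers: the gripper command: -1 is shut, 1 is fully open, values between are in proportion, then the shift along the tool's x, y, z in m, then the turn, a rotation vector about the tool's x, y, z in rad. A call has 1 to 20 rows; each row shifts and turns the commanded pose from where the row before left it, along the tool's axes as they then stand; what a row does not reach is not made up. A row lasts 1/8 s, in which the tool goes at most 62.5 mm and 10.7 degrees, less where a joint would pass 70% of its speed; a pose out of reach is approached as far as the arm can. A call with a gripper value outside its range is refused whole. The fingers move at their own pace and stop on an object; "grip_force" is the grip in N (left out, the last holds). Time passes only in rows, so rows that do not move let the fingers close. It gives the time, the measured TCP pose, the force and the opening at its end, in the units of the state.
- env.get_state(): the state, without advancing time (a new reading comes with each control period).
- env.read_camera(name): name is "scene" or "top" or "wrist"; returns a dict with "color" (420x560x3 uint8, red, green, blue), "K" (3x3 intrinsics, pixels), "R" (3x3) and "t" (3): a world point X has camera coordinates R X + t. Camera axes: x right, y down, z forward; pixel columns grow to the right and rows downward; lengths in m; the calibration is good to about 2 mm. A picture is of the moment at which its call begins. There is no depth.
- env.hand_in(): hands the job in, once; it reports no verdict.
The state is a dict: "clock": time; "joint_pos": joint angles; "qvel": joint speeds; "tau": joint torques, N m; "tcp_pos": TCP position; "orientation": TCP orientation; "wrist_force": force on the tool from outside, world axes, zero at the start; "ft_torque": the same for the moment, N m; "finger_gap": finger opening in m.
Only numpy, scipy, OpenCV 4.12 (cv2) and the standard library are available. Lean on these libraries where they do the work, as an engineer would, in place of code of your own. Each camera call takes 0.05 s, during which the arm holds its last target. There are 200 camera calls.

## Working session

There is one attempt and no reset: what is moved stays moved. The work goes in short steps, Python scripts to look and compute and a tool call to move; the robot and the scene stay as the last step left them, time stands still between calls to the robot, and variables do not carry over. Pictures are saved under pics/ and viewed, about 8 in all and at most 12, crops included, and the job is handed in when it is done.

Besides the shell and the picture viewer there is one more tool, called after "Emit:" by a JSON object that holds its "fn" and its "kwargs", one argument or row to a line. carry_out: Moves the arm, as the interface text tells. Its arguments: {"type":"object","properties":{"steps":{"type":"array","items":{"type":"array","items":{"type":"number"}}},"grip_force":{"type":"number"}},"required":["steps"]}

```bash
mkdir -p pics
python3 - <<'E'
from workcell import env
import cv2,numpy as np
s=env.get_state(); print({k:np.round(v,4) for k,v in s.items()})
for n in ["scene","top"]:
    c=env.read_camera(n); cv2.imwrite(f"pics/{n}0.png",c["color"][:,:,::-1]); np.savez(f"{n}0.npz",**c)
    print(n,c["K"].round(1).tolist(),c["R"].round(4).tolist(),c["t"].round(4).tolist())
E
```

```text
{'clock': np.float64(0.0), 'joint_pos': array([1.0414, 0.314 , 0.045 , 1.3036, 0.    , 1.4312]), 'qvel': array([-0.0007, -0.0004,  0.0008, -0.0006,  0.0018, -0.0002]), 'tau': array([ 4.00000e-04, -4.80625e+01,  2.98536e+01,  1.96000e-02,
        0.00000e+00, -0.00000e+00]), 'tcp_pos': array([0.2183, 0.5314, 0.2494]), 'orientation': array([ 4.000e-04,  8.307e-01,  5.568e-01, -8.000e-04]), 'wrist_force': array([-0.601 ,  0.0405,  0.0779]), 'ft_torque': array([-0.011 , -0.1051, -0.0298]), 'finger_gap': np.float64(0.0853)}
scene [[380.7, 0.0, 279.0], [0.0, 380.7, 211.1], [0.0, 0.0, 1.0]] [[0.692, 0.7219, 0.0005], [0.5712, -0.5471, -0.6118], [-0.4414, 0.4237, -0.791]] [-0.3995, -0.2667, 1.2084]
top [[526.5, 0.0, 273.5], [0.0, 526.5, 217.8], [0.0, 0.0, 1.0]] [[-0.0217, -0.9997, -0.0099], [-0.9898, 0.0229, -0.1405], [0.1407, 0.0068, -0.99]] [0.0037, 0.5836, 1.5424]
```

View pics/top0.png

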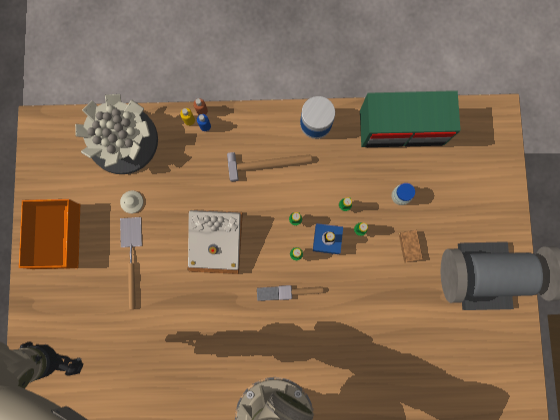

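View pics/scene0.png

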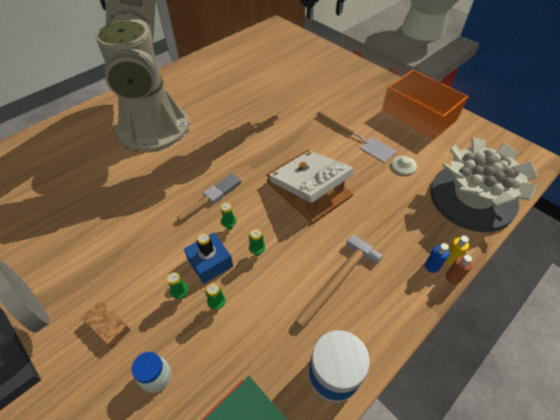

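The top view shows the panel near (214,240) with the stud at about (213,250). The blue stand with the gauge is near (328,238), and four green look-alikes surround it. In the scene view the stud is at about (303,166) and the gauge at about (206,243). I'll enlarge both areas.

Run:
```python
import cv2,numpy as np
def crop(n,x,y,w,h,f):
    im=cv2.imread(f"pics/{n}0.png")[y:y+h,x:x+w]; im=cv2.resize(im,None,fx=f,fy=f,interpolation=cv2.INTER_CUBIC)
    for i in range(0,w,10): cv2.putText(im,str(x+i),(i*f,8),0,.3,(0,0,255),1); cv2.line(im,(i*f,0),(i*f,h*f),(120,120,120),1) if i%20==0 else 0
    for i in range(0,h,10): cv2.putText(im,str(y+i),(0,i*f+4),0,.3,(0,0,255),1); cv2.line(im,(0,i*f),(w*f,i*f),(120,120,120),1) if i%20==0 else 0
    return im
a=np.hstack([crop("top",180,200,80,60,5),crop("top",290,200,80,60,5)])
b=np.hstack([crop("scene",270,140,80,60,5),crop("scene",170,220,80,60,5)])
cv2.imwrite("pics/crops0.png",np.vstack([a,b]))
```

```text
(no output)
```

View pics/crops0.png

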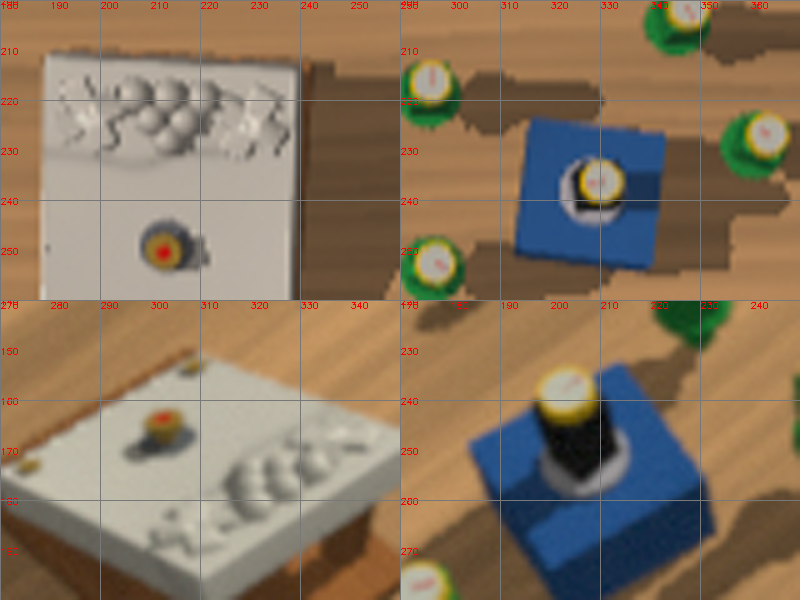

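In the crops the red dot is at top (212.6,250.4) and scene (303.0,163.6). The gauge's dial centre is at top (330.2,236.6) and scene (203.4,237.6). The panel's upper edge runs from (189,210.5) to (239.5,214), and the stand's top corners are at (316.5,223.8), (343,227), (340.5,253.7) and (313,251).

```bash
cat > h.py <<'E'
import numpy as np, cv2, glob
from scipy.spatial.transform import Rotation as Ro
def cam(f): return dict(np.load(f))
def P(c): return c["K"]@np.c_[c["R"],c["t"]]
def tri(cs,ps):
    A=[]
    for c,p in zip(cs,ps):
        m=P(c); A+= [p[0]*m[2]-m[0], p[1]*m[2]-m[1]]
    A=np.array(A); A/=np.linalg.norm(A[:,:3],axis=1)[:,None]
    x=np.linalg.lstsq(A[:,:3],-A[:,3],rcond=None)[0]; return x
def proj(c,X): q=P(c)@np.append(X,1); return q[:2]/q[2]
def atz(c,p,z):
    d=c["R"].T@np.linalg.inv(c["K"])@np.array([*p,1]); o=-c["R"].T@c["t"]; return o+d*(z-o[2])/d[2]
def rot(q): return Ro.from_quat(np.roll(q,-1))
def move(s,pos,Rt):
    """shift in tool axes and rotvec from state's pose to target"""
    R0=rot(s["orientation"]); return R0.inv().apply(pos-s["tcp_pos"]), (R0.inv()*Rt).as_rotvec()
E
python3 - <<'E'
from h import *
t,s=cam("top0.npz"),cam("scene0.npz")
for n,a,b in [("dot",(212.6,250.4),(303,163.6)),("dial",(330.2,236.6),(203.4,237.6))]:
    X=tri([t,s],[a,b]); print(n,X.round(4),(proj(t,X)-a).round(2),(proj(s,X)-b).round(2))
cs=[atz(t,p,.05) for p in [(316.5,223.8),(343,227),(340.5,253.7),(313,251)]]
print(np.round(cs,4),np.mean(cs,0).round(4)); 
for i in range(4): d=cs[(i+1)%4]-cs[i]; print(np.linalg.norm(d).round(4),np.degrees(np.arctan2(d[1],d[0])).round(1))
a,b=atz(t,(189,210.5),.1),atz(t,(239.5,214),.1); d=b-a; print(a,b,np.linalg.norm(d),np.degrees(np.arctan2(d[1],d[0])))
print("dial at z.108",atz(t,(330.2,236.6),.108),atz(s,(203.4,237.6),.108))
E
```

```text
dot [0.488  0.1719 0.0716] [-0.36 -0.29] [-0.5   0.07]
dial [ 0.5168 -0.1704  0.1049] [-0.29 -0.14] [-0.43  0.08]
[[ 0.5614 -0.1373  0.05  ]
 [ 0.55   -0.2158  0.05  ]
 [ 0.4706 -0.2053  0.05  ]
 [ 0.4804 -0.1242  0.05  ]] [ 0.5156 -0.1707  0.05  ]
0.0794 -98.3
0.0801 172.4
0.0816 83.1
0.082 -9.2
[0.60244063 0.23529427 0.1       ] [0.58874786 0.08861801 0.1       ] 0.14731400754143326 -95.33331518709595
dial at z.108 [ 0.51609968 -0.17086793  0.108     ] [ 0.51933059 -0.17045807  0.108     ]
```

```bash
cat >> h.py <<'E'
def axes(tilt,yaw,sgn):
    """tool pointing along -n of panel (yaw, tilt rad), tool x = sgn*level y"""
    n=np.array([-np.sin(tilt)*np.cos(yaw),-np.sin(tilt)*np.sin(yaw),np.cos(tilt)]); z=-n
    x=sgn*np.array([-np.sin(yaw),np.cos(yaw),0]); return n,Ro.from_matrix(np.c_[x,np.cross(z,x),z])
E
python3 - <<'E'
from h import *
from workcell import env
s=env.get_state(); print(rot(s["orientation"]).as_matrix().round(3))
dot=np.array([.488,.1719,.0716])
for sg in (1,-1):
    n,R=axes(np.radians(20),np.radians(-5.3),sg); d,r=move(s,dot+n*.119,R); print(sg,(dot+n*.119).round(4),d.round(4),r.round(4),np.degrees(np.linalg.norm(r)))
E
```

```text
[[ 0.38   0.925 -0.001]
 [ 0.925 -0.38  -0.001]
 [-0.002 -0.    -1.   ]]
1 [0.4475 0.1757 0.1834] [-0.2419  0.3472  0.0664] [-0.3469  0.0535 -0.294 ] 26.23568746915771
-1 [0.4475 0.1757 0.1834] [-0.2419  0.3472  0.0664] [0.0763 0.4952 2.8047] 163.24124771607123
```

Emit:
{"fn": "carry_out", "kwargs": {
  "steps": [
    [-1,-0.0242,0.0347,0,0,0,0],
    [-1,-0.0242,0.0347,0.005,0,0,0],
    [-1,-0.0242,0.0347,0.007,0,0,0],
    [-1,-0.0242,0.0347,0.007,0,0,0],
    [-1,-0.0242,0.0347,0.007,0,0,0],
    [-1,-0.0242,0.0347,0.008,0,0,0],
    [-1,-0.0242,0.0347,0.008,0,0,0],
    [-1,-0.0242,0.0347,0.008,0,0,0],
    [-1,-0.0242,0.0347,0.008,0,0,0],
    [-1,-0.0242,0.0347,0.008,0,0,0],
    [-1,0,0,0,-0.116,0.018,-0.098],
    [-1,0,0,0,-0.116,0.018,-0.098],
    [-1,0,0,0,-0.116,0.018,-0.098],
    [-1,0,0,0,0,0,0],
    [-1,0,0,0,0,0,0]
  ],
  "grip_force": 40
}}

```text
clock: 1.98
tcp_pos: [0.4482, 0.1764, 0.1849]
orientation: [0.128, 0.728, 0.663, 0.118]
wrist_force: [0.2, -0.3, 0.2]
finger_gap: 0.0003
```

Run:
```python
from h import *
from workcell import env
s=env.get_state(); print(s["clock"],s["tcp_pos"],s["finger_gap"],s["joint_pos"].round(3),s["wrist_force"].round(2))
c=env.read_camera("wrist"); np.savez("w1.npz",**c)
n,R=axes(np.radians(20),np.radians(-5.3),1); print(np.degrees((rot(s["orientation"]).inv()*R).as_rotvec()).round(2))
print("dot expected at",proj(c,np.array([.488,.1719,.0716])),"cam pos",-c["R"].T@c["t"])
im=cv2.resize(c["color"][:,:,::-1],(784,588)); cv2.imwrite("pics/w1.png",im)
```

```text
1.975 [0.44817016 0.17639562 0.18494498] 0.00032781368457764445 [ 0.281 -0.064 -0.619  0.687 -0.123  0.355] [ 0.2  -0.29  0.18]
[ 0.07 -0.12 -0.13]
dot expected at [273.60774891 202.42613755] cam pos [0.33414883 0.18695233 0.2737979 ]
```

View pics/w1.png

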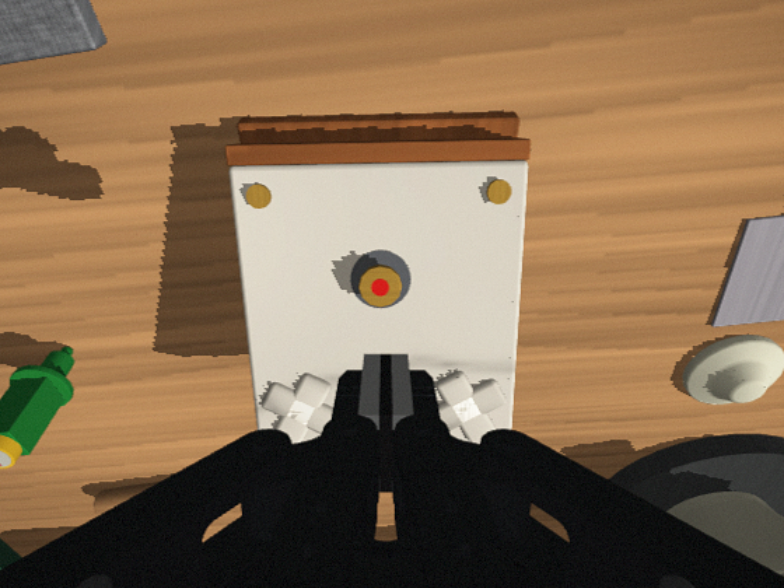

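The wrist view puts the red dot at (380,287)/1.4 on the enlarged picture and the plain studs at (258,196) and (499,191)/1.4. The panel's low edge runs from (231,166) to (528,162)/1.4. I'll refine the dot and the yaw from these.

Run:
```python
from h import *
from scipy.optimize import least_squares
from workcell import env
t,s,w=cam("top0.npz"),cam("scene0.npz"),cam("w1.npz")
ob=[(t,(212.6,250.4)),(s,(303,163.6)),(w,(379.5/1.4,286.5/1.4))]
dot=least_squares(lambda X:np.concatenate([proj(c,X)-p for c,p in ob]),[.488,.172,.07]); print(dot.x.round(4),dot.fun.round(2)); dot=dot.x
print("wrist only z.0716",atz(w,ob[2][1],.0716))
n,R=axes(np.radians(20),np.radians(-5.3),1)
o=-w["R"].T@w["t"]; f0=dot-n*.0135
def pl(p):
    d=w["R"].T@np.linalg.inv(w["K"])@np.array([p[0]/1.4,p[1]/1.4,1]); return o+d*((f0-o)@n)/(d@n)
for a,b in [((258,196),(499,191)),((231,166),(528,162))]:
    A,B=pl(a),pl(b); d=B-A; print(A.round(4),B.round(4),np.linalg.norm(d),np.degrees(np.arctan2(d[1],d[0]))-90)
S=env.get_state()
for tip in (.02,0): d,r=move(S,dot+n*(.019+tip),R); print(d.round(4),r.round(4))
```

```text
[0.4885 0.1702 0.0733] [ 0.13 -0.51 -0.78  0.    0.18  0.01]
wrist only z.0716 [0.48979248 0.16992385 0.0716    ]
[0.4468 0.113  0.0458] [0.4559 0.2332 0.0451] 0.12053834490321373 -4.331236579115043
[0.432  0.1022 0.0408] [0.444  0.2477 0.0402] 0.14599427463690723 -4.726382613323679
[-0.0027 -0.0007  0.0798] [ 0.0018 -0.0021 -0.0022]
[-0.0028 -0.0008  0.0998] [ 0.0018 -0.0021 -0.0022]
```

Emit:
{"fn": "carry_out", "kwargs": {
  "steps": [
    [-1,-0.0009,-0.0002,0.025,0,0,0],
    [-1,-0.0009,-0.0003,0.025,0,0,0.009],
    [-1,-0.001,-0.0003,0.02,0,0,0],
    [-1,0,0,0.012,0,0,0],
    [-1,0,0,0.006,0,0,0],
    [-1,0,0,0.005,0,0,0],
    [-1,0,0,0.005,0,0,0],
    [-1,0,0,0.003,0,0,0],
    [-1,0,0,0.003,0,0,0]
  ]
}}

```text
clock: 3.15
tcp_pos: [0.4823, 0.1705, 0.0869]
orientation: [0.128, 0.731, 0.66, 0.119]
wrist_force: [-3.3, -0.3, 5.1]
finger_gap: 0.0001
```

Emit:
{"fn": "carry_out", "kwargs": {
  "steps": [
    [-1,0,0,0.0015,0,0,0],
    [-1,0,0,0.0015,0,0,0],
    [-1,0,0,0.001,0,0,0],
    [-1,0,0,0,0,0,0]
  ]
}}

```text
clock: 3.65
tcp_pos: [0.4836, 0.1704, 0.0831]
orientation: [0.128, 0.731, 0.66, 0.119]
wrist_force: [-2.2, 0.6, 4.5]
finger_gap: -0.0
```

Emit:
{"fn": "carry_out", "kwargs": {
  "steps": [
    [-1,0,0,0.0015,0,0,0],
    [-1,0,0,0,0,0,0]
  ]
}}

```text
clock: 3.9
tcp_pos: [0.484, 0.1704, 0.0824]
orientation: [0.128, 0.731, 0.66, 0.119]
wrist_force: [-8.9, -0.4, 14.3]
finger_gap: -0.0001
```

Emit:
{"fn": "carry_out", "kwargs": {
  "steps": [
    [-1,0,0,0.001,0,0,0],
    [-1,0,0,0,0,0,0]
  ]
}}

```text
clock: 4.15
tcp_pos: [0.4841, 0.1704, 0.0822]
orientation: [0.128, 0.73, 0.66, 0.12]
wrist_force: [-15.5, -2.1, 24.3]
finger_gap: -0.0001
```

The force rises steeply from 17 to 29 N with almost no movement, and the fingertip is at z≈0.064, so the stud is home. I'll back off and refine the dot.

Emit:
{"fn": "carry_out", "kwargs": {
  "steps": [
    [-1,0,0,-0.002,0,0,0],
    [-1,0,0,-0.02,0,0,0],
    [-1,0,0,-0.04,0,0,0],
    [-1,0,0,-0.04,0,0,0],
    [-1,0,0,-0.02,0,0,0],
    [-1,0,0,0,0,0,0],
    [-1,0,0,0,0,0,0]
  ]
}}

```text
clock: 5.03
tcp_pos: [0.4423, 0.1737, 0.1938]
orientation: [0.128, 0.731, 0.66, 0.118]
wrist_force: [0.5, 0.0, -0.3]
finger_gap: 0.0003
```

```bash
cat >> h.py <<'E'
def reddot(c,guess,r=25):
    im=c["color"].astype(int); m=((im[...,0]>140)&(im[...,1]<70)&(im[...,2]<70)).astype(float)
    x,y=[int(round(v)) for v in guess]; Y,X=np.mgrid[0:420,0:560]; m*=(abs(X-x)<r)&(abs(Y-y)<r); return np.array([(X*m).sum(),(Y*m).sum()])/m.sum(), m.sum()
E
python3 - <<'E'
from h import *
from scipy.optimize import least_squares
from workcell import env
S=env.get_state(); print(S["tcp_pos"],S["wrist_force"])
g=np.array([.4914,.1700,.0648]); ob=[]
for n in ("wrist","top","scene"):
    c=env.read_camera(n); np.savez(n+"2.npz",**c); p,k=reddot(c,proj(c,g),25 if n=="wrist" else 7); print(n,p,k,proj(c,g)); 
    if k>2: ob.append((c,p))
r=least_squares(lambda X:np.concatenate([proj(c,X)-p for c,p in ob]),g); print(r.x.round(4),r.fun.round(2)); print("wrist",atz(ob[0][0],ob[0][1],.0648), ob[0][0]["K"][0,0])
np.save("dot.npy",r.x)
# gauge hover
for yaw in (-8,):
    ya=np.radians(yaw)
    for sg in (1,-1):
        n,R=axes(0,ya,sg); d,rr=move(S,np.array([.5165,-.1706,.20]),R); print(sg,d.round(4),rr.round(4))
E
```

```text
[0.44232646 0.17366587 0.19380552] [ 0.48645829  0.03351899 -0.25702087]
wrist [275.92079208 199.98019802] 101.0 [276.0424303  199.53037909]
top [212.8 249.4] 5.0 [213.15607556 249.12702516]
scene [302.5 166. ] 2.0 [302.80712154 166.48554567]
[0.4902 0.1701 0.067 ] [0.06 0.01 0.25 0.07]
wrist [0.49181279 0.16986653 0.0648    ] 361.5073670257131
1 [-0.335   0.1046  0.0299] [ 0.3497 -0.0114  0.0375]
-1 [-0.335   0.1046  0.0299] [ 0.0175  0.5402 -3.0569]
```

Emit:
{"fn": "carry_out", "kwargs": {
  "steps": [
    [0.3,-0.0478,0.0149,0.0043,0,0,0],
    [0.3,-0.0478,0.0149,0.0043,0,0,0],
    [0.3,-0.0478,0.0149,0.0043,0,0,0],
    [0.3,-0.0478,0.0149,0.0043,0,0,0],
    [0.3,-0.0478,0.0149,0.0043,0,0,0],
    [0.3,-0.0478,0.0149,0.0043,0,0,0],
    [0.3,-0.0478,0.0149,0.0043,0,0,0],
    [0.3,0,0,0,0.1166,-0.0038,0.0125],
    [0.3,0,0,0,0.1166,-0.0038,0.0125],
    [0.3,0,0,0,0.1166,-0.0038,0.0125],
    [0.3,0,0,0,0,0,0],
    [0.3,0,0,0,0,0,0]
  ]
}}

```text
clock: 6.68
tcp_pos: [0.5163, -0.1698, 0.1996]
orientation: [-0.0, 0.755, 0.656, 0.001]
wrist_force: [-1.5, -0.1, -0.2]
finger_gap: 0.0556
```

Run:
```python
from h import *
from workcell import env
s=env.get_state(); print(s["clock"],s["tcp_pos"],s["finger_gap"],s["joint_pos"].round(3))
n,R=axes(0,np.radians(-8),1); print(np.degrees((rot(s["orientation"]).inv()*R).as_rotvec()).round(2))
c=env.read_camera("wrist"); np.savez("w3.npz",**c)
g=proj(c,np.array([.5165,-.1706,.108])); print("dial expected",g,"cam",-c["R"].T@c["t"])
x,y=[int(v) for v in g]; x0,y0=max(0,min(x-95,560-190)),max(0,min(y-60,420-150)); print(x0,y0)
im=cv2.resize(c["color"][y0:y0+150,x0:x0+190,::-1],None,fx=4,fy=4,interpolation=cv2.INTER_CUBIC); cv2.imwrite("pics/w3.png",im)
```

```text
6.675 [ 0.51627927 -0.16980679  0.19962205] 0.055579044650638405 [-4.660e-01  2.720e-01 -1.360e-01  1.163e+00  1.000e-03 -3.270e-01]
[ 0.05 -0.06  0.02]
dial expected [273.76807408 217.85924971] cam [ 0.44018615 -0.15922202  0.32210799]
178 157
```

View pics/w3.png

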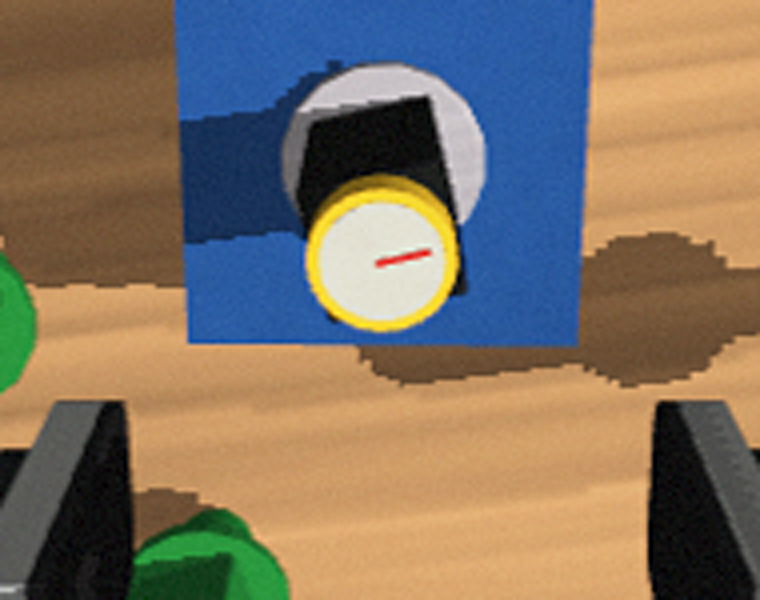

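The dial's centre is at crop (382,266). The grip's lower edge runs from (310,122) to (432,97) and the pointer from (377,263) to (430,252). The flange centre is about (384.5,162). So the gauge is turned roughly 12° from the tool, and I'll work out the exact turn.

Run:
```python
from h import *
from workcell import env
c=cam("w3.npz"); f=lambda p,z: atz(c,((p[0]+.5)/4-.5+178,(p[1]+.5)/4-.5+157),z)
print("dial",f((382,266),.108),"width",np.linalg.norm(f((306,266),.107)-f((460,266),.107)))
print("flange",f((384.5,162),.055),"width",np.linalg.norm(f((282,162),.055)-f((487,162),.055)))
for a,b,z in [((310,122),(432,97),.055),((377,263),(430,252),.108)]:
    d=f(b,z)-f(a,z); print(d.round(4),"yaw of jaw dir",np.degrees(np.arctan2(d[1],d[0]))-90)
cs=[f(p,.05) for p in [(188,343),(578,347)]]; d=cs[1]-cs[0]; print("stand edge",np.round(cs,4),np.linalg.norm(d),np.degrees(np.arctan2(d[1],d[0]))-90)
```

```text
dial [ 0.51994229 -0.17149765  0.108     ] width 0.02444203162232244
flange [ 0.51858669 -0.17105204  0.055     ] width 0.03949531791962404
[-0.0016  0.0237  0.    ] yaw of jaw dir 3.918592230599188
[-0.0007  0.0085  0.    ] yaw of jaw dir 4.460095163547777
stand edge [[ 0.5526 -0.2164  0.05  ]
 [ 0.5646 -0.1376  0.05  ]] 0.07969428699734828 -8.653521793712613
```

Emit:
{"fn": "carry_out", "kwargs": {
  "steps": [
    [0.3,-0.001,0.0027,0,0,0,0],
    [0.3,0,0,0.01,0,0,-0.1065],
    [0.3,0,0,0.03,0,0,-0.1065],
    [0.3,0,0,0.03,0,0,0],
    [0.3,0,0,0.025,0,0,0],
    [0.3,0,0,0.018,0,0,0],
    [0.3,0,0,0.0086,0,0,0],
    [0.3,0,0,0,0,0,0],
    [0,0,0,0,0,0,0],
    [-0.2,0,0,0,0,0,0]
  ]
}}

```text
clock: 7.98
tcp_pos: [0.5199, -0.1716, 0.08]
orientation: [0.001, 0.681, 0.733, 0.001]
wrist_force: [0.2, -1.2, -0.2]
finger_gap: 0.0339
```

Run:
```python
from h import *
from workcell import env
s=env.get_state(); print(s["clock"],s["tcp_pos"],s["finger_gap"],s["wrist_force"].round(2))
c=env.read_camera("wrist"); np.savez("w4.npz",**c); cv2.imwrite("pics/w4.png",cv2.resize(c["color"][130:,130:430,::-1],None,fx=2,fy=2))
```

```text
7.975 [ 0.51987544 -0.17164789  0.08003558] 0.03389850452070347 [ 0.21 -1.24 -0.21]
```

View pics/w4.png

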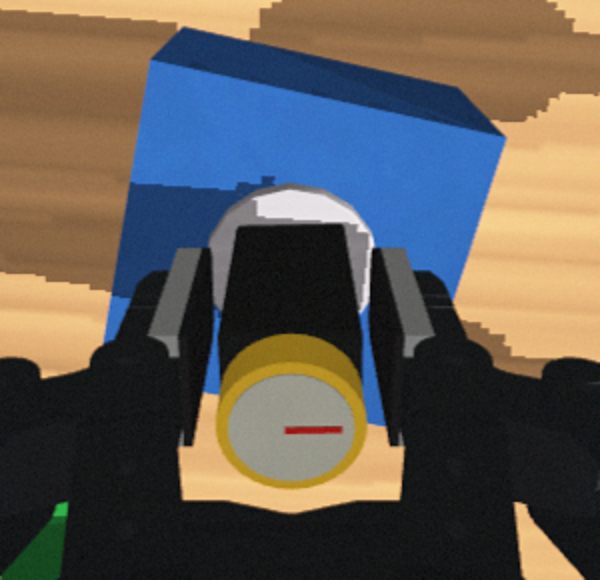

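The grip is centred between the pads and aligned with them, with the dial near (292,430) and the faces parallel. I'll close and lift.

Emit:
{"fn": "carry_out", "kwargs": {
  "steps": [
    [-1,0,0,0,0,0,0],
    [-1,0,0,0,0,0,0],
    [-1,0,0,0,0,0,0],
    [-1,0,0,0,0,0,0]
  ],
  "grip_force": 60
}}

```text
clock: 8.52
tcp_pos: [0.5197, -0.1716, 0.0798]
orientation: [0.001, 0.681, 0.733, 0.001]
wrist_force: [-1.2, 0.4, 5.4]
finger_gap: 0.0232
```

Emit:
{"fn": "carry_out", "kwargs": {
  "steps": [
    [-1,0,0,-0.01,0,0,0],
    [-1,0,0,-0.02,0,0,0],
    [-1,0,0,-0.03,0,0,0],
    [-1,0,0,-0.04,0,0,0],
    [-1,0,0,-0.04,0,0,0],
    [-1,0,0,0,0,0,0],
    [-1,0,0,0,0,0,0],
    [-1,0,0,0,0,0,0]
  ]
}}

```text
clock: 9.52
tcp_pos: [0.5181, -0.1709, 0.2173]
orientation: [-0.001, 0.681, 0.733, -0.0]
wrist_force: [-0.6, 0.1, -2.8]
finger_gap: 0.023
```

Run:
```python
from h import *
from workcell import env
s=env.get_state(); print(s["clock"],s["tcp_pos"],s["finger_gap"],s["wrist_force"].round(2),s["ft_torque"].round(3),s["joint_pos"].round(3))
print(rot(s["orientation"]).as_matrix().round(4))
c=env.read_camera("wrist"); np.savez("w5.npz",**c); cv2.imwrite("pics/w5.png",cv2.resize(c["color"][130:,130:430,::-1],None,fx=2,fy=2))
d=env.read_camera("scene"); np.savez("s5.npz",**d); cv2.imwrite("pics/s5.png",d["color"][:,:,::-1]); 
x,y=[int(v) for v in proj(d,s["tcp_pos"])]; print(x,y)
b=cv2.resize(d["color"][max(0,y-60):y+85,x-35:x+35,::-1],(280,580)) ; a=cv2.imread("pics/w5.png")
cv2.imwrite("pics/m5.png",np.hstack([a[:500,:500],b[:500]]))
```

```text
9.525 [ 0.51808917 -0.17085257  0.2172615 ] 0.02299483711561404 [-0.56  0.06 -2.83] [-0.    -0.001  0.018] [-4.660e-01  2.700e-01 -9.400e-02  1.209e+00  1.000e-03 -5.400e-01]
[[-0.0734  0.9973 -0.0022]
 [ 0.9973  0.0734  0.0019]
 [ 0.002  -0.0021 -1.    ]]
193 205
```

View pics/m5.png

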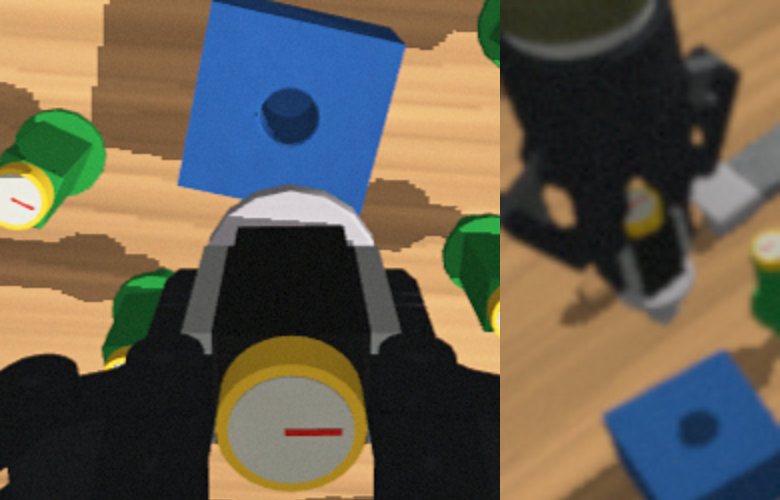

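The gauge is out of the stand and held straight, with the dial centre at picture (292,432) and the stand's hole empty. Next I'll work out the gauge's offset in the hand and the approach.

Run:
```python
from h import *
from workcell import env
s=env.get_state(); c=cam("w5.npz"); R0=rot(s["orientation"])
X=atz(c,(292.5/2+130-.25,432/2+130-.25),s["tcp_pos"][2]-.0298+.058); print("dial in tool",R0.inv().apply(X-s["tcp_pos"]).round(4))
X=atz(cam("w4.npz"),(292/2+130-.25,431/2+130-.25),.108); print("before closing dial",X)
dot=np.array([.4914,.1700,.0650]); n,_=axes(np.radians(20),np.radians(-4.7),1)
# minimal-turn orientation: keep jaw near level y, gauge axis = n ; hold yaw choices
for yj in (-4.7,4.2):
    z=-n; x=np.array([-np.sin(np.radians(yj)),np.cos(np.radians(yj)),0]); x-=z*(x@z); x/=np.linalg.norm(x)
    R=Ro.from_matrix(np.c_[x,np.cross(z,x),z]); T=dot+n*(.0658+.06); d,r=move(s,T,R); print(yj,T.round(4),d.round(4),r.round(4))
```

```text
dial in tool [ 0.0005 -0.0009 -0.0282]
before closing dial [ 0.51936106 -0.17135268  0.108     ]
-4.7 [0.4485 0.1735 0.1832] [ 0.3486 -0.0443  0.035 ] [-0.35   -0.0287  0.1536]
4.2 [0.4485 0.1735 0.1832] [ 0.3486 -0.0443  0.035 ] [-0.3467 -0.0541  0.009 ]
```

Emit:
{"fn": "carry_out", "kwargs": {
  "steps": [
    [-1,0.025,-0.0031,0,0,0,0],
    [-1,0.0462,-0.0059,0.005,0,0,0],
    [-1,0.0462,-0.0059,0.005,0,0,0],
    [-1,0.0462,-0.0059,0.005,0,0,0],
    [-1,0.0462,-0.0059,0.005,0,0,0],
    [-1,0.0462,-0.0059,0.005,0,0,0],
    [-1,0.0462,-0.0059,0.005,0,0,0],
    [-1,0.0462,-0.0059,0.005,0,0,0],
    [-1,0,0,0,-0.0875,-0.0072,0.0384],
    [-1,0,0,0,-0.0875,-0.0072,0.0384],
    [-1,0,0,0,-0.0875,-0.0072,0.0384],
    [-1,0,0,0,-0.0875,-0.0072,0.0384],
    [-1,0,0,0,0,0,0],
    [-1,0,0,0,0,0,0]
  ]
}}

```text
clock: 11.38
tcp_pos: [0.4494, 0.1729, 0.1842]
orientation: [0.129, 0.724, 0.667, 0.118]
wrist_force: [-0.0, -1.1, -2.1]
finger_gap: 0.0233
```

```bash
cat >> h.py <<'E'
dot=np.array([.4914,.1700,.0650])
n,Rt=axes(np.radians(20),np.radians(-4.7),1)
off=np.array([0.0003,-.0009,.0658])   # tip in tool frame
def report(s,gap):
    d,r=move(s,dot+n*gap-Rt.apply(off),Rt); print("to go",d.round(4),r.round(4))
    tip=s["tcp_pos"]+rot(s["orientation"]).apply(off); e=Rt.inv().apply(tip-dot); print("tip rel dot (tool axes)",e.round(4),"tip",tip.round(4))
    return tip
E
python3 - <<'E'
from h import *
from workcell import env
s=env.get_state(); print(s["clock"],s["tcp_pos"],s["joint_pos"].round(3),s["wrist_force"].round(2),s["ft_torque"].round(3)); tip=report(s,.008)
d=env.read_camera("scene"); t=env.read_camera("top")
for nm,c in (("scene",d),("top",t),("wrist",env.read_camera("wrist"))): print(nm,"tip",proj(c,tip),"dot",proj(c,dot))
E
```

```text
11.375 [0.44942902 0.17289129 0.18416326] [ 0.271 -0.065 -0.622  0.683 -0.12   0.332] [-0.01 -1.12 -2.05] [ 0.034  0.402 -0.028]
to go [ 0.0003 -0.0004  0.0526] [0.0013 0.001  0.0011]
tip rel dot (tool axes) [-0.0003  0.0004 -0.0606] tip [0.4711 0.1713 0.1221]
scene tip [298.59449503 146.39041969] dot [302.81088161 166.43254037]
top tip [210.22418955 254.64346149] dot [213.14768077 249.12147099]
wrist tip [275.62965644 230.57701691] dot [276.0819844  198.54697006]
```

Emit:
{"fn": "carry_out", "kwargs": {
  "steps": [
    [-1,0.0003,-0.0004,0.015,0,0,0],
    [-1,0,0,0.02,0,0,0],
    [-1,0,0,0.012,0,0,0],
    [-1,0,0,0.005,0,0,0],
    [-1,0,0,0,0,0,0],
    [-1,0,0,0,0,0,0]
  ]
}}

```text
clock: 12.28
tcp_pos: [0.4672, 0.1718, 0.1358]
orientation: [0.129, 0.724, 0.667, 0.118]
wrist_force: [0.1, 0.6, -2.2]
finger_gap: 0.0232
```

Run:
```python
from h import *
from workcell import env
s=env.get_state(); print(s["clock"],s["tcp_pos"],s["wrist_force"].round(2)); tip=report(s,.008)
ims=[]
for nm,f,w in (("wrist",3,130),("scene",8,49)):
    c=env.read_camera(nm); np.savez(nm+"6.npz",**c); p=proj(c,tip); q=proj(c,dot); x,y=int(p[0])-w//2,int(p[1])-30; h=560//f
    ims.append(cv2.resize(c["color"][y:y+h,x:x+w,::-1],(390,560),interpolation=cv2.INTER_CUBIC)); print(nm,"origin",x,y,"crop h",h,"tip",(p-(x,y))*[390/w,560/h],"dot",(q-(x,y))*[390/w,560/h])
cv2.imwrite("pics/m6.png",np.hstack(ims))
```

```text
12.275 [0.46718393 0.17175051 0.13577405] [ 0.09  0.61 -2.17]
to go [-0.0001 -0.0005  0.001 ] [0.0035 0.0008 0.0003]
tip rel dot (tool axes) [ 0.      0.0007 -0.009 ] tip [0.489  0.1702 0.0737]
wrist origin 210 201 crop h 186 tip [196.79157062  93.22309192] dot [196.75336604  72.16051782]
scene origin 278 133 crop h 70 tip [194.0225027  244.81679682] dot [197.47436382 267.46032296]
```

View pics/m6.png

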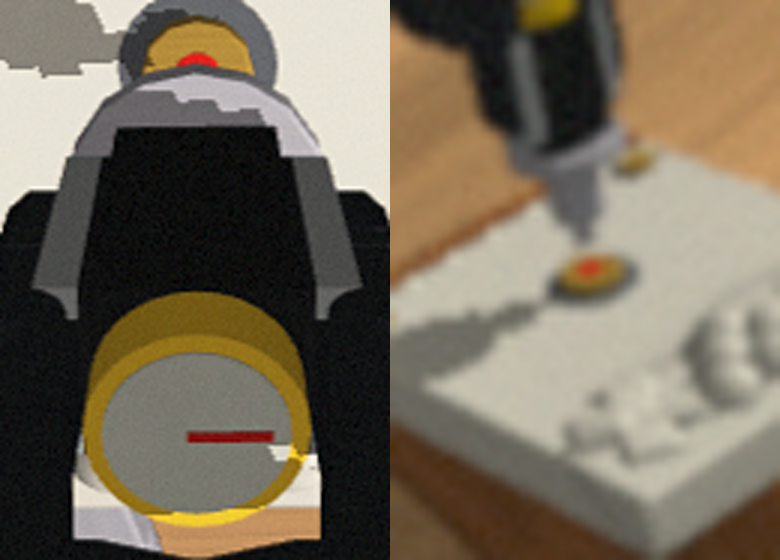

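The scene crop shows the tip at (583,243), against (584,245) predicted, just above the red dot at (592,268). The offset is within about 1.5 mm and the gauge looks square to the face. I'll advance gently.

Emit:
{"fn": "carry_out", "kwargs": {
  "steps": [
    [-1,0,-0.0003,0.003,0,0,0],
    [-1,0,-0.0002,0.003,0,0,0],
    [-1,0,0,0.002,0,0,0],
    [-1,0,0,0.002,0,0,0],
    [-1,0,0,0,0,0,0],
    [-1,0,0,0,0,0,0]
  ]
}}

```text
clock: 13.12
tcp_pos: [0.4697, 0.1714, 0.1256]
orientation: [0.129, 0.724, 0.667, 0.118]
wrist_force: [-1.2, -0.0, -0.5]
finger_gap: 0.0233
```

Emit:
{"fn": "carry_out", "kwargs": {
  "steps": [
    [-1,0,0,0.001,0,0,0],
    [-1,0,0,0.001,0,0,0],
    [-1,0,0,0,0,0,0],
    [-1,0,0,0,0,0,0]
  ]
}}

```text
clock: 13.62
tcp_pos: [0.4705, 0.1713, 0.1238]
orientation: [0.129, 0.724, 0.667, 0.118]
wrist_force: [-1.8, -0.1, 0.1]
finger_gap: 0.0232
```

Run:
```python
from h import *
from workcell import env
s=env.get_state(); print(s["clock"],s["tcp_pos"],s["wrist_force"].round(2), "along n minus weight",(s["wrist_force"]-[0,0,-2.5])@n); report(s,-.005)
```

```text
13.625 [0.47045427 0.17131883 0.12376623] [-1.8  -0.06  0.05] along n minus weight 3.009757533821464
to go [0.0001 0.0005 0.0016] [0.0027 0.0011 0.0004]
tip rel dot (tool axes) [-0.0002 -0.0003  0.0034] tip [0.4922 0.1698 0.0617]
```

Force (3.0 N, about 3.5 mm) and position (3.4 mm) agree, so I'll go 1.5 mm further.

Emit:
{"fn": "carry_out", "kwargs": {
  "steps": [
    [-1,0,0,0.0008,0,0,0],
    [-1,0,0,0.0007,0,0,0],
    [-1,0,0,0,0,0,0],
    [-1,0,0,0,0,0,0],
    [-1,0,0,0,0,0,0],
    [-1,0,0,0,0,0,0]
  ]
}}

```text
clock: 14.38
tcp_pos: [0.471, 0.1713, 0.1223]
orientation: [0.129, 0.724, 0.667, 0.118]
wrist_force: [-2.6, -0.1, 0.3]
finger_gap: 0.0235
```

Run:
```python
from h import *
from workcell import env
F=[]
for i in range(3):
    c=env.read_camera("scene"); s=env.get_state(); F.append((s["wrist_force"]+[0,0,2.5])@n)
print(s["clock"],F,s["qvel"].round(4)); tip=report(s,-.005)
p=proj(c,tip); x,y=int(p[0])-35,int(p[1])-30; print("dot at",(proj(c,dot)-(x,y))*8)
cv2.imwrite("pics/s7.png",cv2.resize(c["color"][y:y+60,x:x+70,::-1],None,fx=8,fy=8,interpolation=cv2.INTER_CUBIC))
```

```text
14.525 [np.float64(3.8001258629760204), np.float64(3.3456761591660675), np.float64(3.892032106168822)] [ 0.0001 -0.001  -0.0003  0.0015  0.0009  0.0008]
to go [0.0001 0.0005 0.0001] [0.0027 0.0011 0.0004]
tip rel dot (tool axes) [-0.0002 -0.0003  0.0049] tip [0.4928 0.1697 0.0602]
dot at [278.48705286 227.46032296]
```

View pics/s7.png

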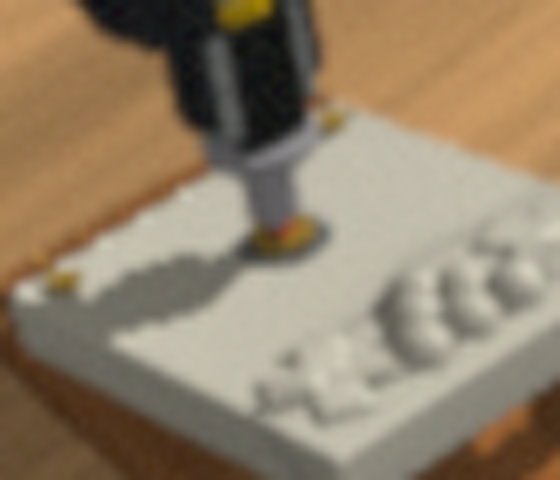

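The tip rests on the red dot but sits slightly left of it in the crop: tip about (275,228), dot about (281,227). That is about 2 mm short up the slope. It's within tolerance, but I'll centre it by backing off, shifting 1.2 mm up-slope and pressing again.

Emit:
{"fn": "carry_out", "kwargs": {
  "steps": [
    [-1,0,0,-0.004,0,0,0],
    [-1,0,0,-0.003,0,0,0],
    [-1,0.0003,0.0014,0,0,0,0],
    [-1,0,0,0.002,0,0,0],
    [-1,0,0,0.002,0,0,0],
    [-1,0,0,0.002,0,0,0],
    [-1,0,0,0.001,0,0,0],
    [-1,0,0,0,0,0,0],
    [-1,0,0,0,0,0,0],
    [-1,0,0,0,0,0,0]
  ]
}}

```text
clock: 15.78
tcp_pos: [0.4726, 0.1715, 0.1231]
orientation: [0.129, 0.724, 0.667, 0.118]
wrist_force: [0.1, 0.2, 1.5]
finger_gap: 0.0232
```

Run:
```python
from h import *
from workcell import env
F=[]
for i in range(4):
    c=env.read_camera("scene"); s=env.get_state(); F.append((s["wrist_force"]+[0,0,2.5])@n)
print(s["clock"],np.round(F,2),s["qvel"].round(4),s["finger_gap"]); tip=report(s,-.005)
p=proj(c,tip); x,y=int(p[0])-20,int(p[1])-25; print("dot at",(proj(c,dot)-(x,y)+.5)*14)
cv2.imwrite("pics/s8.png",cv2.resize(c["color"][y:y+40,x:x+40,::-1],None,fx=14,fy=14,interpolation=cv2.INTER_CUBIC))
```

```text
15.975 [3.16 4.38 3.42 3.98] [ 0.0003  0.0003 -0.0001 -0.0017  0.0009  0.0004] 0.023196828527767773
to go [-0.0003 -0.0012  0.0002] [0.0033 0.0009 0.0004]
tip rel dot (tool axes) [0.0002 0.0014 0.0048] tip [0.4944 0.17   0.061 ]
dot at [284.35234251 335.05556517]
```

View pics/s8.png

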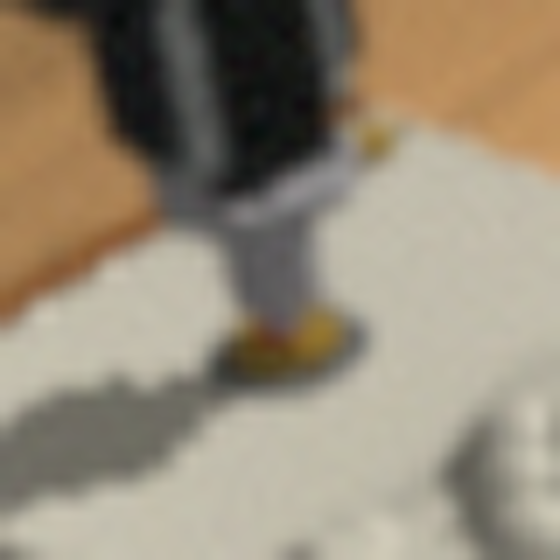

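The tip (about (282,325)) now covers the red dot centrally. The force is about 3.7 N, the estimated depth 4.8 mm, and the arm is still. I'm handing in.

```bash
python3 -c "
from workcell import env
print(env.hand_in()); s=env.get_state(); print(s['clock'],s['tcp_pos'],s['wrist_force'])"
```

```text
the job is handed in; nothing more can be done
None
the job is handed in; nothing more can be done
```

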